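# Pack the sanding kit tray

## Robot

A 6-joint arm with a two-finger parallel gripper is mounted at the origin on a cart in front of the work surface, level with it; the furniture and walls round the work are solid. World frame = base frame: x ahead of the robot, y to its left, z up, the work surface at z = 0. Lengths are in m, angles in rad, forces in N, time in s.
With the tool pointing down it reaches from about 0.275 to 0.75 m from the base axis. Payload 10.2 kg.
Tool frame: the origin (TCP) lies midway between the tips of the shut fingers; the grasp point (between the pads) lies 19 mm behind it (env.hold_point_z is the distance from the TCP to the grasp point, in m); z points along the fingers, y is the line along which they close (so a half turn about z gives the same grasp; the last joint's range is limited). The gripper opens to 85 mm and grips with 20 to 120 N. Pads are 22 mm wide; open, the fingers measure 114 mm over their backs; the gripper's body (76 mm by 85 mm) begins 54 mm behind the grasp point. The pads swing forward as they close: fully open they stand 13 mm farther back than shut.
Start: joints at [-1.551, 0.313, 1.498, -0, 1.331, -0.223], TCP at [0.126, -0.51, 0.231] pointing down, gripper open.
Joint ranges: [-2.94, 2.94], [-0.97, 2.17], [0.19, 2.56], [-1.23, 4.37], [0.02, 3.11], [-2.88, 2.88]. Speed limits (rad/s): [2.39, 2.39, 3.01, 3.14, 3.14, 3.14].

## Interface

Orientations are given as a unit quaternion [x, y, z, w].
In Python, from bench import env, kinematics, monitor, eyes, job gives the robot as it stands. The module is installed in compiled form; this text tells all that it offers. Calls block until the motion is done:
- env.reach(position, orientation): joint-space move of the TCP to a pose.
- env.movel(position, velocity=0.15, frame=None, guard=None): straight line of the TCP; frame=None keeps the orientation; velocity is the mean speed in m/s. With guard (N) it stops when the force on the tool has changed by that much, and returns True; else False.
- env.set_joints(angles): joint-space move.
- env.release() and env.close_gripper(effort=None): open the fingers fully, or close them until they stop; effort is the grip in N (None keeps the last).
- env.hold(seconds).
- kinematics.ik(position, orientation): joint angles nearest the present ones, or None.
- monitor.sense(): the state.
- eyes.grab_frame(name): name is "scene" or "side" or "wrist"; returns a dict with "frame" (384x512x3 uint8, red, green, blue), "mtx" (3x3 intrinsics, pixels), "view" (4x4, takes a point from world to camera coordinates). Camera axes: x right, y down, z forward; pixel columns grow to the right and rows downward; lengths in m; the calibration is good to about 2 mm. A picture is of the moment at which its call begins. There is no depth.
A pose or a line that the arm cannot do raises env.MotionError and nothing moves.
- job.hand_in(): hands the job in; it is judged then, once.
The state is a dict: "clock": time; "joints": joint angles; "qvel": joint speeds; "joint_efforts": joint torques, N m; "position": TCP position; "ee_rot": TCP orientation; "contact_force": force on the tool from outside, world axes, zero at the start; "ft_torque": the same for the moment, N m; "finger_gap": opening from 0.0 (shut) to 1.0 (fully open); "gripper_force": force on a finger pad.
Only numpy, scipy, OpenCV 4.12 (cv2) and the standard library are available. Lean on these libraries where they do the work, as an engineer would, in place of code of your own. Each camera call takes 0.05 s, during which the arm holds its last target. There are 200 camera calls.

## Task

Pack the cork sanding block and the tape measure into the small open wooden tray, lengthwise and end to end, in either order: both right down on the tray's floor, the block lying flat and the tape measure standing upright as it stands now. Leave the longer black rubber sanding block where it is.

Things in the scene. Friction and masses are not known exactly. Their poses are not given: they have to be found in the camera images.
- kit_tray: open shallow plywood tray that does not move, outside 98 (x) x 232 (y) mm, walls 8 mm thick; the inside is 82 mm (its x) by 216 mm (its y, the long way). Origin at the centre of its underside, z up; the inner floor is 6 mm above it. The two long side walls are low: their top is 22 mm above the underside (16 mm above the inner floor). The two end walls are 50 mm high with a wooden carrying bar along the top.
- cork_block: brown cork sanding block wrapped with abrasive paper, 62 (x) x 112 (y, long) x 37 (z) mm, about 0.12 kg, lying flat. Origin at the centre of its underside, z up. It can be gripped across its 62 mm width; its top stands 21 mm above the tray's side walls when packed, so fingers that take only its top 15 to 20 mm clear them.
- measure: yellow pocket tape measure with a black side panel, standing upright on its flat base, 35 (x, thickness) x 82 (y, long, with the hook) x 62 (z) mm, about 0.28 kg. Origin at the middle of its overall outline, at the underside, z up. The case spans x -16 to +18 and y -29 to +41 mm, so its middle is at x +1, y +6 mm; the thin hook sticks out at the -y end, low down. It can be gripped across its 35 mm thickness near the top.
- rubber_block: black rubber sanding block, 66 (x) x 132 (y, long) x 33 (z) mm, lying flat, a lookalike of the cork block but longer: not wanted in the tray (with it in, the tape measure has no room). Origin at the centre of its underside, z up.
There are look-alikes about, which are no part of the job. Of the things that look like the measure, the smallest one is meant.

How it is judged:
By the outcome, as a careful person would: the job done as asked, in the order asked, and still so for the second after the job is handed in, with the robot touching nothing.
It also fails if it takes over 54 s, if anything falls off the work surface, if the arm or the gripper's body presses on something with over 40 N, if the wrist force passes 120 N, or if a joint passes its speed limit or range.

## Working session

There is one attempt and no reset: what is moved stays moved. The work goes in short steps, each a Python script; the robot and the scene stay as the last script left them, time stands still between calls to the robot, and variables do not carry over. Pictures are saved under pics/ and viewed, at most 10 in all, crops included, and the job is handed in when it is done.

```bash
mkdir -p pics
python3 - <<'E'
from bench import env, monitor, eyes
import cv2,numpy as np
for n in ["scene","side","wrist"]:
    f=eyes.grab_frame(n); cv2.imwrite(f"pics/{n}0.png",f["frame"][:,:,::-1])
    print(n,f["mtx"].round(1).tolist(),f["view"].round(4).tolist())
s=monitor.sense();print(s["clock"],s["position"],s["ee_rot"],env.hold_point_z)
a=[cv2.imread(f"pics/{n}0.png") for n in("scene","side")]
E
```

```text
scene [[495.4, 0.0, 251.3], [0.0, 495.4, 195.8], [0.0, 0.0, 1.0]] [[-0.9132, -0.4074, 0.01, 0.4237], [-0.1703, 0.3593, -0.9176, 0.1316], [0.3702, -0.8396, -0.3975, 1.1562], [0.0, 0.0, 0.0, 1.0]]
side [[464.3, 0.0, 251.1], [0.0, 464.3, 196.5], [0.0, 0.0, 1.0]] [[-0.9868, -0.1622, 0.0018, 0.4776], [-0.0992, 0.5945, -0.798, 0.1055], [0.1284, -0.7876, -0.6027, 1.1647], [0.0, 0.0, 0.0, 1.0]]
wrist [[311.1, 0.0, 257.9], [0.0, 311.1, 188.7], [0.0, 0.0, 1.0]] [[0.2402, -0.9707, -0.0013, -0.5248], [-0.9347, -0.2317, 0.2697, -0.0352], [-0.2621, -0.0636, -0.9629, 0.3792], [0.0, 0.0, 0.0, 1.0]]
0.15 [ 0.12619508 -0.50942523  0.23089031] [ 9.92641747e-01  1.21087319e-01  4.34022994e-05 -4.71005427e-04] 0.0187
```

View pics/scene0.png

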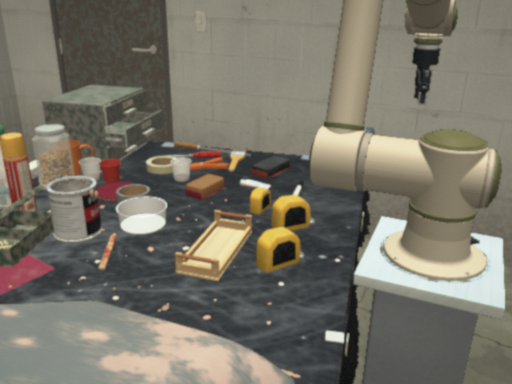

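View pics/side0.png

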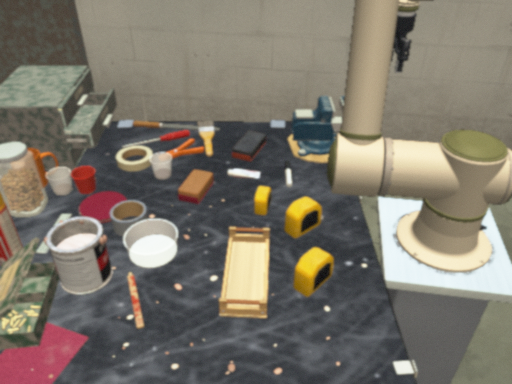

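The side view shows the tray at about (246,272), the cork block at (196,185), the rubber block at (249,145), and three yellow measures. The smallest measure is at (262,200). Next I'll project these onto the table and look from above with the wrist camera.

```bash
cat > h.py <<'E'
from bench import env, kinematics, monitor, eyes, job
import cv2,numpy as np
from scipy.spatial.transform import Rotation as R
def ray(f,uv,z=0.):
    V=f["view"];Rm=V[:3,:3];c=-Rm.T@V[:3,3]
    d=Rm.T@np.linalg.inv(f["mtx"])@np.array([uv[0],uv[1],1.])
    return (c+d*(z-c[2])/d[2])
def proj(f,P):
    P=np.atleast_2d(P); q=(f["view"][:3,:3]@P.T).T+f["view"][:3,3]; q=q@f["mtx"].T; return q[:,:2]/q[:,2:]
def down(yaw): # tool z down; closing line (tool y) along world angle yaw
    y=np.array([np.cos(yaw),np.sin(yaw),0]);z=np.array([0,0,-1.]);x=np.cross(y,z)
    return R.from_matrix(np.c_[x,y,z]).as_quat()
E
python3 - <<'E'
from h import *
f=eyes.grab_frame("side")
for n,uv,z in [("cork",(196,183),.03),("meas",(262,190),.06),("tray",(246,276),.006),("rub",(249,143),.03),("m2",(303,205),.06),("m3",(314,262),.06),("bar far",(249,233),.05),("bar near",(245,308),.05)]:
    print(n,ray(f,uv,z).round(3))
for p in [(.42,-.02),(.38,.05),(.4,.0)]:
  for z in (.3,.35,.4):
    for y in(0,.5,-.5,1.57): 
      q=kinematics.ik([*p,z],down(y)); print(p,z,y,None if q is None else np.round(q,2))
E
```

```text
cork [ 0.656 -0.092  0.03 ]
meas [ 0.463 -0.049  0.06 ]
tray [0.461 0.211 0.006]
rub [ 0.546 -0.333  0.03 ]
m2 [ 0.351 -0.002  0.06 ]
m3 [0.313 0.196 0.06 ]
bar far [0.471 0.114 0.05 ]
bar near [0.441 0.337 0.05 ]
(0.42, -0.02) 0.3 0 [-0.33  0.03  1.66 -0.    1.45 -0.33]
(0.42, -0.02) 0.3 0.5 [-0.33  0.03  1.66 -0.    1.45 -0.83]
(0.42, -0.02) 0.3 -0.5 [-0.33  0.03  1.66 -0.    1.45  0.17]
(0.42, -0.02) 0.3 1.57 [-0.33  0.03  1.66 -0.    1.45 -1.9 ]
(0.42, -0.02) 0.35 0 [-0.33  0.01  1.55 -0.    1.58 -0.33]
(0.42, -0.02) 0.35 0.5 [-0.33  0.01  1.55 -0.    1.58 -0.83]
(0.42, -0.02) 0.35 -0.5 [-0.33  0.01  1.55 -0.    1.58  0.17]
(0.42, -0.02) 0.35 1.57 [-0.33  0.01  1.55 -0.    1.58 -1.9 ]
(0.42, -0.02) 0.4 0 [-0.33  0.01  1.42 -0.    1.71 -0.33]
(0.42, -0.02) 0.4 0.5 [-0.33  0.01  1.42 -0.    1.71 -0.83]
(0.42, -0.02) 0.4 -0.5 [-0.33  0.01  1.42 -0.    1.71  0.17]
(0.42, -0.02) 0.4 1.57 [-0.33  0.01  1.42 -0.    1.71 -1.9 ]
(0.38, 0.05) 0.3 0 [-0.18 -0.06  1.74 -0.    1.46 -0.18]
(0.38, 0.05) 0.3 0.5 [-0.18 -0.06  1.74 -0.    1.46 -0.68]
(0.38, 0.05) 0.3 -0.5 [-0.18 -0.06  1.74 -0.  
[... 537 characters left out ...]
 1.71 -1.75]
(0.4, 0.0) 0.3 0 [-0.3  -0.02  1.7  -0.    1.45 -0.3 ]
(0.4, 0.0) 0.3 0.5 [-0.3  -0.02  1.7  -0.    1.45 -0.8 ]
(0.4, 0.0) 0.3 -0.5 [-0.3  -0.02  1.7  -0.    1.45  0.2 ]
(0.4, 0.0) 0.3 1.57 [-0.3  -0.02  1.7  -0.    1.45 -1.87]
(0.4, 0.0) 0.35 0 [-0.3  -0.03  1.59 -0.    1.58 -0.3 ]
(0.4, 0.0) 0.35 0.5 [-0.3  -0.03  1.59 -0.    1.58 -0.8 ]
(0.4, 0.0) 0.35 -0.5 [-0.3  -0.03  1.59 -0.    1.58  0.2 ]
(0.4, 0.0) 0.35 1.57 [-0.3  -0.03  1.59 -0.    1.58 -1.87]
(0.4, 0.0) 0.4 0 [-0.3  -0.04  1.47 -0.    1.71 -0.3 ]
(0.4, 0.0) 0.4 0.5 [-0.3  -0.04  1.47 -0.    1.71 -0.8 ]
(0.4, 0.0) 0.4 -0.5 [-0.3  -0.04  1.47 -0.    1.71  0.2 ]
(0.4, 0.0) 0.4 1.57 [-0.3  -0.04  1.47 -0.    1.71 -1.87]
```

Run:
```python
from h import *
import pickle
D={}
for n,p in [("A",(.50,-.12,.26)),("B",(.42,.14,.28))]:
    env.reach([*p],down(-np.pi/2)); env.hold(.2)
    f=eyes.grab_frame("wrist"); D[n]=f
    cv2.imwrite(f"pics/w{n}.png",cv2.resize(f["frame"][:,:,::-1],(800,600),interpolation=cv2.INTER_CUBIC))
D["S"]=eyes.grab_frame("side");D["C"]=eyes.grab_frame("scene")
pickle.dump(D,open("v.pkl","wb")); print(monitor.sense()["clock"],monitor.sense()["joints"])
```

```text
3.8083 [ 5.49784666e-02  9.45139953e-02  1.63945721e+00 -1.27712750e-05
  1.40788986e+00  1.62663032e+00]
```

View pics/wA.png

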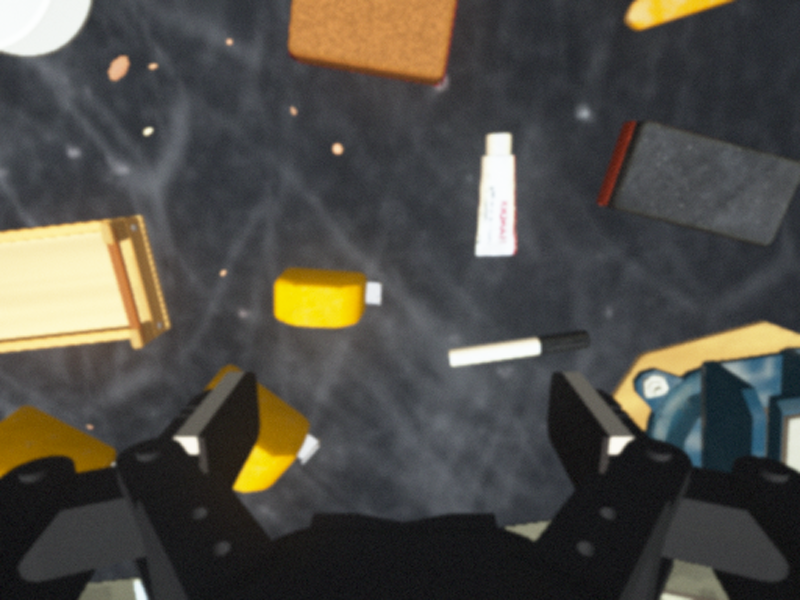

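View pics/wB.png

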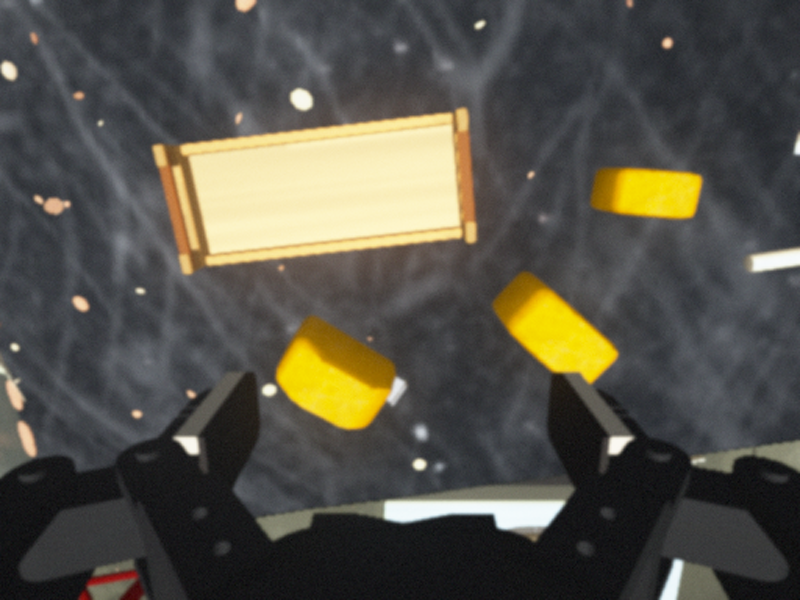

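View A shows the measure top around (320,300) with its hook on the right, towards world -y, and the near end of the cork from (289,55) to (443,83). View B shows the whole tray, with outer top corners at about (154,147), (467,109), (476,240) and (183,273). I'll take one more view for the cork, then fit the poses.

```bash
cat > fit.py <<'E'
from h import *
import pickle
from scipy.optimize import minimize, least_squares
def mask(f,lo,hi,seed,z):
    hsv=cv2.cvtColor(f["frame"],cv2.COLOR_RGB2HSV); m=cv2.inRange(hsv,lo,hi)
    m=cv2.morphologyEx(m,cv2.MORPH_CLOSE,np.ones((5,5)))
    n,l,st,c=cv2.connectedComponentsWithStats(m)
    p=proj(f,[*seed,z])[0]
    k=min((i for i in range(1,n) if st[i,4]>300),key=lambda i:np.hypot(*(c[i]-p)))
    return l==k
def fitbox(views,lims,lo,hi,seed,yaw0,holes=False):
    ms=[mask(f,lo,hi,seed,lims[2][1]/2) for f in views]
    C=np.array([[x,y,z] for x in lims[0] for y in lims[1] for z in lims[2]])
    S=4
    big=[cv2.GaussianBlur(cv2.resize(m.astype(np.float32),None,fx=S,fy=S),(0,0),4) for m in ms]
    def cost(p,full=False):
        P=C@R.from_euler("z",p[2]).as_matrix().T+[p[0],p[1],0]; t=[]
        for f,m in zip(views,big):
            im=np.zeros(m.shape,np.uint8)
            h=cv2.convexHull(((proj(f,P)+.5)*S-.5).astype(np.float32))
            cv2.fillConvexPoly(im,np.round(h*16).astype(np.int32),1,shift=4)
            t.append(np.minimum(im,m).sum()/np.maximum(im,m).sum())
        return t if full else -sum(t)
    best=min((minimize(cost,[*seed,y],method="Nelder-Mead",options=dict(initial_simplex=np.array([[*seed,y]]+[[seed[0]+a,seed[1]+b,y+c] for a,b,c in((.02,0,0),(0,.02,0),(0,0,.2))]))) for y in (yaw0-.15,yaw0+.15)),key=lambda r:r.fun)
    return best.x,cost(best.x,True)
CORK=([-.031,.031],[-.056,.056],[0,.037]); MEAS=([-.016,.018],[-.029,.041],[0,.062])
E
python3 - <<'E'
from fit import *
D=pickle.load(open("v.pkl","rb"))
env.reach([.57,-.10,.27],down(-np.pi/2)); env.hold(.2)
D["K"]=eyes.grab_frame("wrist"); pickle.dump(D,open("v.pkl","wb"))
cv2.imwrite("pics/K.png",cv2.resize(D["K"]["frame"][:,:,::-1],(800,600)))
B=D["B"]
uv=np.array([(154,147),(467,109),(476,240),(183,273)])/1.5625
P=np.array([ray(B,p,.05) for p in uv])[:,:2]
print("tray",P.round(4).tolist(),"c",P.mean(0),[np.linalg.norm(P[i]-P[(i+1)%4]).round(4) for i in range(4)])
d=(P[0]+P[3]-P[1]-P[2]);print("yaw of long axis",np.degrees(np.arctan2(d[1],d[0])))
print("meas AB",fitbox([D["A"],B],MEAS,(18,120,60),(35,255,255),(.463,-.049),0))
print("meas AK",fitbox([D["A"],D["K"]],MEAS,(18,120,60),(35,255,255),(.463,-.049),0))
print("cork K",fitbox([D["K"]],CORK,(0,90,50),(17,255,255),(.656,-.092),-.2))
print("cork KS",fitbox([D["K"],D["S"]],CORK,(0,90,50),(17,255,255),(.656,-.092),np.pi/2-.2))
E
```

```text
tray [[0.4972, 0.3215], [0.523, 0.0926], [0.4281, 0.0824], [0.4023, 0.3119]] c [0.46264353 0.20211745] [np.float64(0.2303), np.float64(0.0955), np.float64(0.2309), np.float64(0.0954)]
yaw of long axis 96.41219450042908
meas AB (array([ 0.4617752 , -0.0613233 , -0.07646557]), [np.float32(0.82264304), np.float32(0.7897184)])
meas AK (array([ 0.4620585 , -0.06208907, -0.05314661]), [np.float32(0.82253623), np.float32(0.8298726)])
cork K (array([ 0.6600368 , -0.09933868, -0.15576769]), [np.float32(0.9468984)])
cork KS (array([ 0.65988786, -0.09980541,  2.98634495]), [np.float32(0.9460882), np.float32(0.8041904)])
```

View pics/K.png

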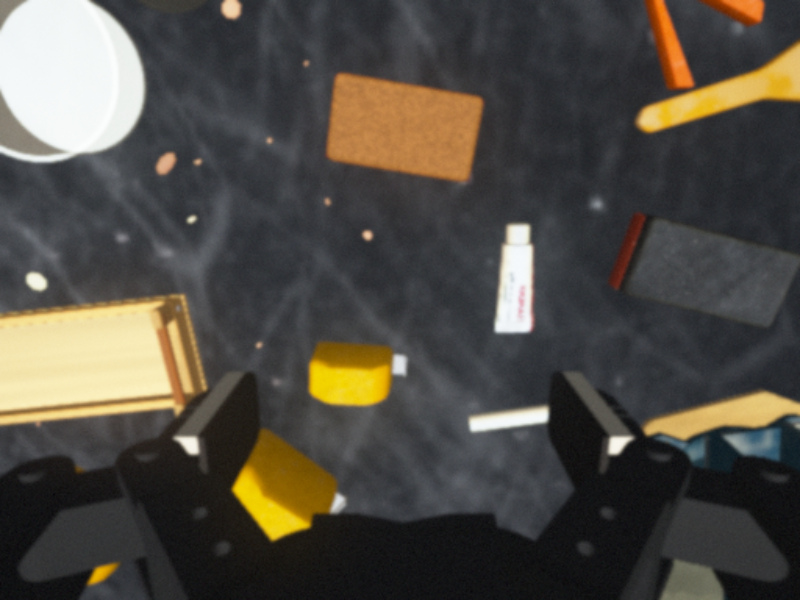

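View K shows the whole cork block, with corners near (335,73), (483,97), (468,181) and (327,158). The fit agrees well (IoU 0.95). Now I'll pick the cork and carry it above the tray.

```bash
cat >> h.py <<'E'
TC=np.array([.4626,.2021]);TY=.112
def tray(y,x=0.): return TC+np.array([np.cos(TY)*x-np.sin(TY)*y,np.sin(TY)*x+np.cos(TY)*y])
def st(t=""):
    s=monitor.sense();print(t,round(s["clock"],2),s["position"].round(4),"gap",round(float(s["finger_gap"]),3),"gf",np.round(s["gripper_force"],1),"F",np.round(s["contact_force"],1))
E
python3 - <<'E'
from h import *
import pickle
D=pickle.load(open("v.pkl","rb"));A,K=D["A"],D["K"]
print("hook tip",[ray(A,np.array([381,293])/1.5625,z).round(4)[:2] for z in(.005,.015,.025)],[ray(K,np.array([406,365])/1.5625,z).round(4)[:2] for z in(.005,.015,.025)])
o=down(-.155)
env.reach([.660,-.0995,.12],o); st()
env.movel([.660,-.0995,.014],.2,guard=15); st("down")
env.close_gripper(50); st("closed")
env.movel([.660,-.0995,.13],.2); st("up")
env.reach([*tray(.047),.13],down(TY)); st("over")
f=eyes.grab_frame("side");cv2.imwrite("pics/over.png",f["frame"][100:350,150:400,::-1].repeat(2,0).repeat(2,1))
E
```

```text
hook tip [array([ 0.4583, -0.1021]), array([ 0.4611, -0.1026]), array([ 0.4638, -0.1031])] [array([ 0.4577, -0.1022]), array([ 0.4621, -0.1021]), array([ 0.4665, -0.102 ])]
 6.38 [ 0.6601 -0.0995  0.1206] gap 0.999 gf 0.0 F [ 0. -0.  1.]
down 7.07 [ 0.6608 -0.0998  0.0156] gap 1.003 gf 0.0 F [0.4 0.1 0.4]
closed 7.42 [ 0.661  -0.0998  0.016 ] gap 0.712 gf 56.0 F [-0.3  0.4  6.7]
up 8.15 [ 0.6593 -0.0993  0.1285] gap 0.712 gf 55.1 F [-0.5  0.3 -1.6]
over 9.64 [0.4582 0.2482 0.13  ] gap 0.713 gf 55.1 F [ 0.3 -0.7 -0.5]
```

View pics/over.png

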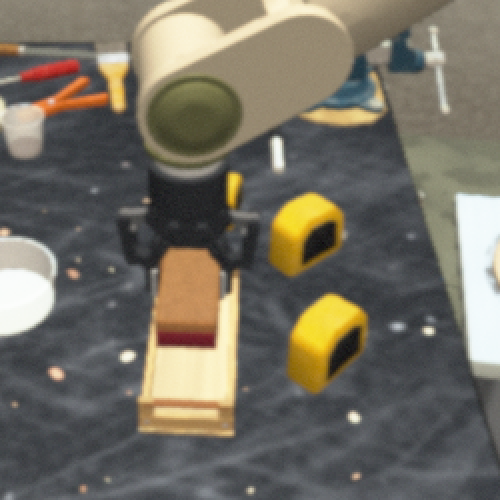

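The cork is held level and square over the tray. Lower and release it, then check.

Run:
```python
from h import *
p=tray(.047)
print(env.movel([*p,.06],.2)); print(env.movel([*p,.0215],.06,guard=8)); env.hold(.2); st("down")
env.release(); st("rel")
env.movel([*p,.14],.25)
env.reach([.40,.17,.28],down(-np.pi/2)); env.hold(.2)
f=eyes.grab_frame("wrist");cv2.imwrite("pics/c1.png",cv2.resize(f["frame"][:,:,::-1],(800,600)))
from fit import *
pickle.dump(f,open("c1.pkl","wb"))
x,i=fitbox([f],CORK,(0,110,50),(15,255,200),p,TY);print("fit cork(z~6mm low)",x,i,"tray frame",R.from_euler("z",-TY).apply([*(x[:2]-TC),0]));st()
```

```text
False
True
down 11.02 [0.4566 0.2486 0.0218] gap 0.714 gf 56.1 F [-1.8 -0.   5.9]
rel 11.39 [0.4563 0.2485 0.0214] gap 1.0 gf 0.0 F [-0.3 -0.3 -0.2]
fit cork(z~6mm low) [ 0.44732765  0.25617026 -0.11650137] [np.float32(0.10180682)] tray frame [-0.00913344  0.05543842  0.        ]
 13.64 [0.4    0.1701 0.2797] gap 1.001 gf 0.0 F [-0.3  0.1 -0.3]
```

View pics/c1.png

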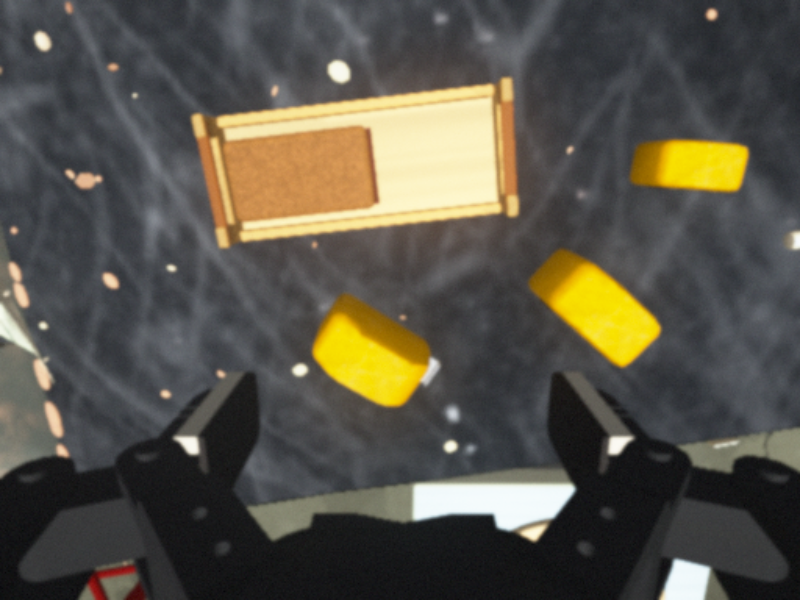

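The cork lies flat and parallel in the tray, with its near edge running (368,127)–(377,204). The tray's free end is at (512,79)–(518,214). I'll compute the free space from those points, then pick the measure.

Run:
```python
from h import *
import pickle
f=pickle.load(open("c1.pkl","rb"))
for n,uv,z in [("corkN",(369,127),.043),("corkN2",(377,204),.043),("cork far",(224,143),.043),("cork far2",(235,222),.043),("endR",(512,79),.05),("endR2",(518,214),.05),("endL",(193,117),.05),("endL2",(222,246),.05)]:
    p=ray(f,np.array(uv)/1.5625,z)[:2]; print(n,(R.from_euler("z",-TY).apply([*(p-TC),0])*1000).round(1)[:2])
o=down(-.065); g=np.array([.462,-.0615])+R.from_euler("z",-.065).apply([.001,.006,0])[:2]
env.reach([*g,.15],o); env.movel([*g,.025],.2,guard=15); st("down")
env.close_gripper(60); st("closed")
env.movel([*g,.17],.2); st("up")
t=tray(-.062+.006,.001); env.reach([*t,.17],down(TY)); env.hold(.1); st("over")
f=eyes.grab_frame("side");cv2.imwrite("pics/over2.png",f["frame"][100:350,150:400,::-1].repeat(2,0).repeat(2,1))
```

```text
corkN [ 27.1 -10.3]
corkN2 [-29.3  -9.1]
cork far [27.9 98.6]
cork far2 [-30.7 102.5]
endR [  47.3 -115.5]
endR2 [ -48.2 -115.2]
endL [ 47.6 114.7]
endL2 [-47.2 113.8]
down 16.17 [ 0.464  -0.0557  0.0259] gap 1.001 gf 0.0 F [ 0.3  0.5 -0. ]
closed 16.69 [ 0.4635 -0.0556  0.0256] gap 0.391 gf 59.4 F [-2.2  0.2  6.9]
up 17.57 [ 0.4628 -0.0554  0.1689] gap 0.386 gf 59.7 F [ 0.5  0.3 -2.1]
over 18.49 [0.4701 0.1452 0.1697] gap 0.388 gf 59.7 F [ 0.5 -0.1 -1.5]
```

View pics/over2.png

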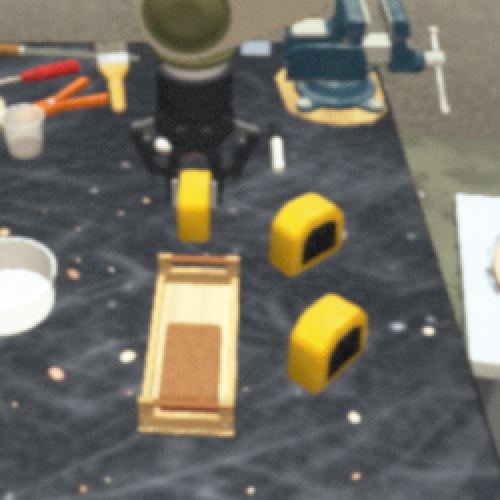

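The free length is 98 mm and the measure needs 82 mm. It is held upright and aligned, so lower it with its centre at -59 mm.

Run:
```python
from h import *
p=tray(-.059+.006,.001)
env.movel([*p,.075],.2); print(env.movel([*p,.0305],.06,guard=8)); env.hold(.2); st("down")
env.release(); st("rel"); env.movel([*p,.16],.2)
env.reach([.40,.17,.28],down(-np.pi/2)); env.hold(.2)
f=eyes.grab_frame("wrist");cv2.imwrite("pics/c2.png",cv2.resize(f["frame"][:,:,::-1],(800,600)))
f=eyes.grab_frame("side");cv2.imwrite("pics/s2.png",f["frame"][190:340,180:380,::-1].repeat(3,0).repeat(3,1));st()
```

```text
True
down 20.06 [0.4689 0.1495 0.0316] gap 0.386 gf 60.4 F [-0.4  0.6  5.5]
rel 20.62 [0.4684 0.1495 0.0313] gap 0.997 gf 0.0 F [0.  0.7 0.8]
 23.25 [0.4    0.17   0.2799] gap 0.997 gf 0.0 F [ 0.1 -0.1  0.2]
```

View pics/c2.png

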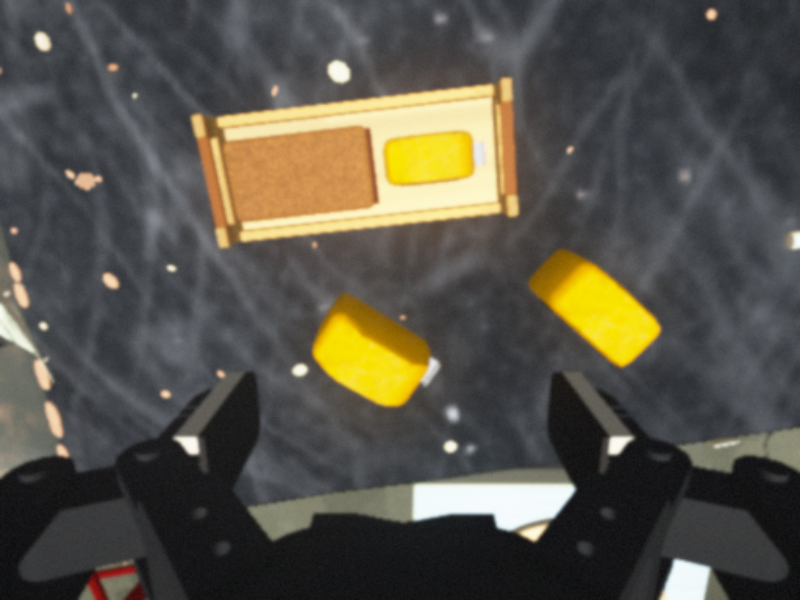

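View pics/s2.png

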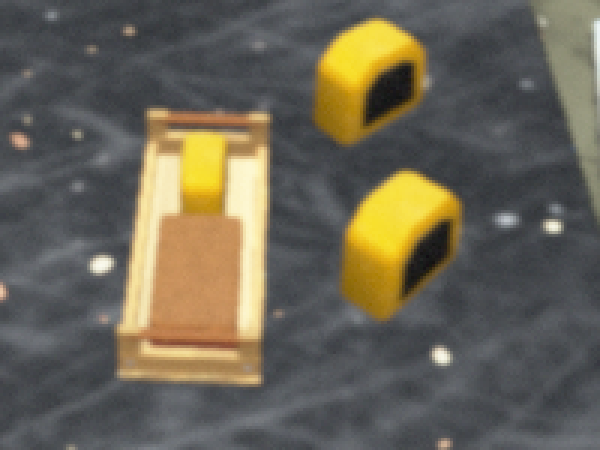

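Both pieces are down in the tray: the cork at about (300,175), lying flat, and the measure at (430,158), upright with its hook at (480,153) short of the end wall. I'm handing in.

```bash
python3 -c "
from bench import job
print(job.hand_in())"
```

```text
the job is handed in; nothing more can be done
None
```

The cork block (flat) and the smallest tape measure (upright) are packed end to end on the tray floor, the rubber block was left alone, and the job was handed in at about 23 s; no verdict came back.

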